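# Clamp an instrument case in the sloping assembly frame

## Task

Lay the longer of the two aluminium instrument cases flat on the sloping bed of the assembly frame, lengthwise and squarely in the middle, between the lower stop and the open jaw. Then lift the release bar, hold it up while you slide the jaw carriage down to the case, and let go so that the bar drops fully into the notch there, holding the case between stop and jaw. Do not shift the other things on the bench.

Things in the scene. Friction and masses are not known exactly. Their poses are not given: they have to be found in the camera images.
- long_case: the longer of two loose extruded-aluminium instrument cases with black end plates: a block 100 mm long (x), 44 wide (y), 36 high (z), about 0.2 kg, both ends alike. Origin: centre of its underside. It starts flat on the bench left or right of the frame (the short case on the other side), up to 35 degrees off pointing away from the robot
- long_case_center (a point): centre of the long case, 18 mm above its underside
- frame: assembly frame fixed to the bench: dark base plate 215x150x12 mm with a steel bed, 76 mm wide, 235 long, sloping up at 30 degrees away from the robot. Origin: centre of the base plate's underside; z up, x level towards the slope's high end. Beside the bed run two rails with steel rungs, tops 6 mm below the bed surface, out to 61 mm from the middle. Heading varies up to 17 degrees
- stop_face (a point): middle of the foot of the lower stop, where its rubber face meets the bed surface: a lip 18 mm high (square to the bed) across the low end of the bed, which looks up the slope. It lies 100 mm from the frame's origin towards the robot (frame x) and 50 mm above the bench. Axes as those of bed_mid
- bed_mid (a point): point on the bed surface, in the middle of its width, 50 mm up the slope from the face of the lower stop. Its x axis points up the slope, y to the left across the bed, z square out of the bed (so it leans 30 degrees from vertical, towards the robot)
- carriage (a joint): slide of the jaw carriage, m; grows down the slope. Stop to jaw face: 169 mm less this. Starts, caught, in a parking slot (0 to 0.012). Notches at 0.030, 0.048, 0.066, 0.084, each with 1 mm of shift either way; 0.066 holds the long case with 3 mm of lengthwise play, and the jaw meets a case lying against the stop at 0.069. With the catch up, 1 N moves it down, 4 N up; it stays where left
- jaw_face (a point): middle of the jaw face, 18 mm above the bed: the rubber-faced end of the carriage that looks down the slope, 76 mm wide, from 2 to 36 mm above the bed. The carriage is an aluminium bridge over bed and rails, 136 mm wide, 53 mm long up the slope; its flat deck behind the jaw is 26 mm above the bed. Axes as those of bed_mid
- release_bar (a joint): lift of the release bar square to the bed, m: 0 fully down, 0.018 fully up; sprung down (8 to 11 N). Its catch pins lock the carriage between two rungs; it is free with the bar held above 0.008 (0.012 is comfortable). Pins and rungs are round: let go near a notch, they draw the carriage to its centre; within 4 mm of half way between notches they may stay up on a rung
- bar_grip (a point): centre of the release bar's crossbar: dark steel, 116 mm long across the bed (y), 12 thick along the slope (x), 14 high (z), on two plungers 50 mm either side of the middle; 27 mm are open under it down to the deck. When down, it is 60 mm above the bed and 34 mm up the slope from the jaw face. Axes as those of bed_mid
- multimeter: digital multimeter, teal body, 140x80x44 mm, lying on the bench
- slip_joint_pliers: red-handled pliers, 174 mm long, lying on the bench
- screwdriver: screwdriver, 178 mm long, lying on the bench
- marker_pen: grey marker pen, 134 mm long, lying on the bench
- tape_roll: orange roll of tape, 66 mm across, 15 mm high, lying on the bench
- solvent_dispenser: white bottle, 59 mm across, 121 mm tall, standing on the bench
- short_case: the shorter of the two aluminium instrument cases, same section as the long one but only 66 mm long; not the one to be clamped. Its origin is the centre of its underside, x along its length
Things that resemble listed ones, but are neither listed nor needed, are in the scene too. What is shaped like the long_case but orange is not meant.

How it is judged:
By the outcome, as a careful person would: the job done as asked, in the order asked, and still so for the second after the job is handed in, with the robot touching nothing.
It also fails if it takes over 64 s, if anything falls off the work surface, if the arm or the gripper's body presses on something with over 40 N, if the wrist force passes 120 N, or if a joint passes its speed limit or range.

## Robot

A 6-joint arm with a two-finger parallel gripper is mounted at the origin on a cart in front of the work surface, level with it; the furniture and walls round the work are solid. World frame = base frame: x ahead of the robot, y to its left, z up, the work surface at z = 0. Lengths are in mm, angles in degrees, forces in N, time in s.
With the tool pointing down it reaches from about 300 to 850 mm from the base axis. Payload 4.2 kg.
Tool frame: the origin (TCP) lies at the very end of the fingers, on their centre line; the grasp point (between the pads) lies 19 mm behind it (env.grasp_offset is the distance from the TCP to the grasp point, in mm); z points along the fingers, y is the line along which they close (so a half turn about z gives the same grasp; the last joint's range is limited). The gripper opens to 91 mm and grips with 3 to 60 N. Pads are 32 mm wide; open, the fingers measure 118 mm over their backs; the gripper's body (76 mm by 178 mm) begins 60 mm behind the grasp point.
Start: joints at [72.766, 18.312, 89.639, -0, 72.044, -1.146], TCP at [159.348, 552.496, 213.976] pointing down, gripper open.
Joint ranges: [-177.97, 177.97], [-48.28, 115.42], [12.27, 149.76], [-77.06, 257.06], [2.81, 150.46], [-146.56, 146.56]. Speed limits (degrees/s): [147.25, 147.25, 180, 180, 180, 180].

## Interface

Orientations are given as [roll, pitch, yaw] about the fixed x, y, z axes, in that order (R = Rz(yaw) Ry(pitch) Rx(roll)).
In Python, from workcell import env gives the robot as it stands. The module is installed in compiled form; this text tells all that it offers.
- The arm moves only by the tool send_rows, never from a script. Its argument "motion" is a list of rows, each an object of numbers: "tx", "ty", "tz": the shift along the tool's x, y, z in units of 500 mm (1.0 is 500 mm); "rx", "ry", "rz": the turn, a rotation vector about the tool's x, y, z in units of 30 degrees (1.0 is 30 degrees); "gripper": the closure, from -1 (fully open) to 1 (shut). In form: [{"tx": .., "ty": .., "tz": .., "rx": .., "ry": .., "rz": .., "gripper": ..}, ...]. A call has 1 to 12 rows; each row shifts and turns the commanded pose from where the row before left it, along the tool's axes as they then stand; what a row does not reach is not made up. A row lasts 1/8 s, in which the tool goes at most 62.5 mm and 10.7 degrees, less where a joint would pass 70% of its speed; a pose out of reach is approached as far as the arm can. A call with a number of a shift or a turn outside -1 to 1 is refused whole. A call with a gripper value outside its range is refused whole. The fingers move at their own pace and stop on an object; "grip_force" is the grip in N (left out, the last holds). Time passes only in rows, so rows that do not move let the fingers close. It gives the time, the measured TCP pose, the force, the opening and the grip force at its end, in the units of the state.
- env.state(): the state, without advancing time (a new reading comes with each control period).
- env.grab_frame(name): name is "scene" or "top"; returns a dict with "frame" (384x512x3 uint8, red, green, blue), "vertical_fov" (degrees; the focal length in pixels is half the picture's height over the tangent of half this angle, whatever the lens; pixels are square), "cx", "cy" (the principal point, pixels), "rvec" (rotation vector, rad) and "tvec" (3), from world to camera coordinates, as OpenCV has them. Camera axes: x right, y down, z forward; pixel columns grow to the right and rows downward; lengths in mm; the calibration is good to about 2 mm. A picture is of the moment at which its call begins. There is no depth.
- env.job_done(): hands the job in; it is judged then, once.
The state is a dict: "time_s": time; "qpos": joint angles; "qvel": joint speeds; "effort": joint torques, N m; "ee_pos": TCP position; "ee_rot": TCP orientation; "force": force on the tool from outside, world axes, zero at the start; "torque": the same for the moment, N m; "gripper_width": finger opening in mm; "gripper_force": force on a finger pad.
Only numpy, scipy, OpenCV 4.12 (cv2) and the standard library are available. Lean on these libraries where they do the work, as an engineer would, in place of code of your own. Each camera call takes 0.05 s, during which the arm holds its last target. There are 200 camera calls.

## Working session

There is one attempt and no reset: what is moved stays moved. The work goes in short steps, Python scripts to look and compute and a tool call to move; the robot and the scene stay as the last step left them, time stands still between calls to the robot, and variables do not carry over. Pictures are saved under pics/ and viewed, at most 10 in all, crops included, and the job is handed in when it is done.

Besides the shell and the picture viewer there is one more tool, called after "Request:" as name([rows], argument=value, ...), one row to a line, values as JSON. send_rows: Moves the arm, as the interface text tells. Shifts and turns lie within -1 to 1; 1 stands for 500 mm of shift or 30 degrees of turn. Its arguments: {"type":"object","properties":{"motion":{"type":"array"},"grip_force":{"type":"number"}},"required":["motion"]}

```bash
mkdir -p pics
cat > h.py <<'E'
import numpy as np,cv2
from scipy.spatial.transform import Rotation as R
from workcell import env
def grab(n,save=None):
    f=env.grab_frame(n)
    if save: cv2.imwrite(save,f["frame"][:,:,::-1])
    return f
def cam(f):
    fl=192/np.tan(np.radians(f["vertical_fov"])/2)
    K=np.array([[fl,0,f["cx"]],[0,fl,f["cy"]],[0,0,1.]])
    return K,np.array(f["rvec"],float).ravel(),np.array(f["tvec"],float).ravel()
def ray(f,uv,z):
    K,r,t=cam(f);M=cv2.Rodrigues(r)[0];c=-M.T@t
    d=M.T@np.linalg.inv(K)@np.array([uv[0],uv[1],1.]);return c+d*(z-c[2])/d[2]
def proj(f,P):
    K,r,t=cam(f);return cv2.projectPoints(np.array(P,float).reshape(-1,1,3),r,t,K,None)[0].reshape(-1,2)
E
python3 - <<'E'
from h import *
for n in("scene","top"):
    f=grab(n,f"pics/{n}0.png");im=cv2.resize(f["frame"][:,:,::-1],(800,600),interpolation=cv2.INTER_CUBIC);cv2.imwrite(f"pics/{n}0b.png",im)
    K,r,t=cam(f);print(n,K[0,0],K[:2,2],-cv2.Rodrigues(r)[0].T@t)
s=env.state();print(s)
E
```

```text
scene 382.26066197929055 [248.81604059 187.46751541] [  97.1082824  -790.25469998 1201.81769917]
top 432.1961005638509 [252.37264729 195.467273  ] [ 440.91513884   93.75308551 1442.6765716 ]
{'time_s': 0.1, 'qpos': array([ 7.27649239e+01,  1.83472858e+01,  8.97005836e+01, -1.63992849e-03,
        7.20429154e+01, -1.14537091e+00]), 'qvel': array([-0.00540027, -0.11967975, -0.21443694,  0.06453662, -0.02786013,
       -0.04106977]), 'effort': array([ 1.45244521e-03, -4.13334668e+01, -2.32509524e+01,  7.31719821e-02,
        4.22857446e-02, -5.08633059e-05]), 'ee_pos': array([159.22401142, 552.03924964, 213.20337705]), 'ee_rot': array([-1.79909202e+02, -2.55782267e-04,  1.63910801e+02]), 'force': array([-0.2559379 , -0.84139649, -0.49923878]), 'torque': array([ 0.05046624,  0.01142267, -0.02424989]), 'gripper_force': 0.0, 'gripper_width': 91.32882532341597}
```

View pics/scene0b.png

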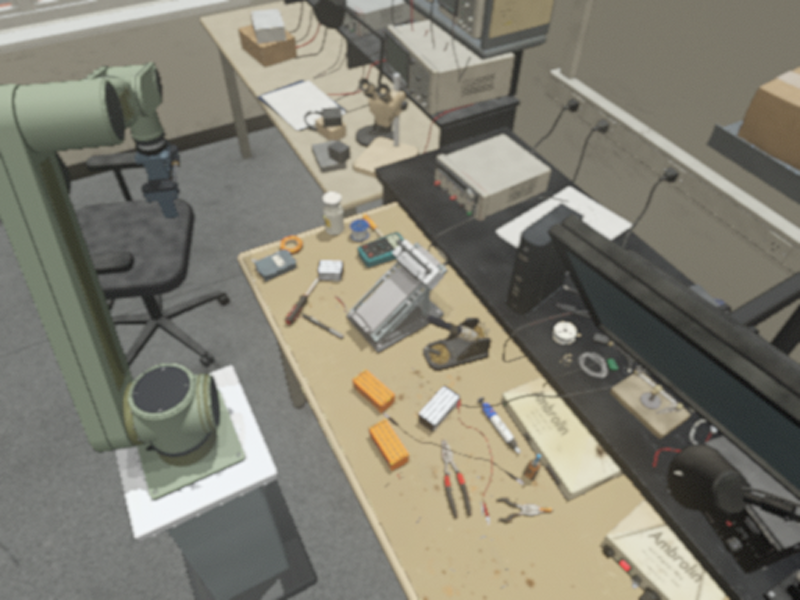

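View pics/top0b.png

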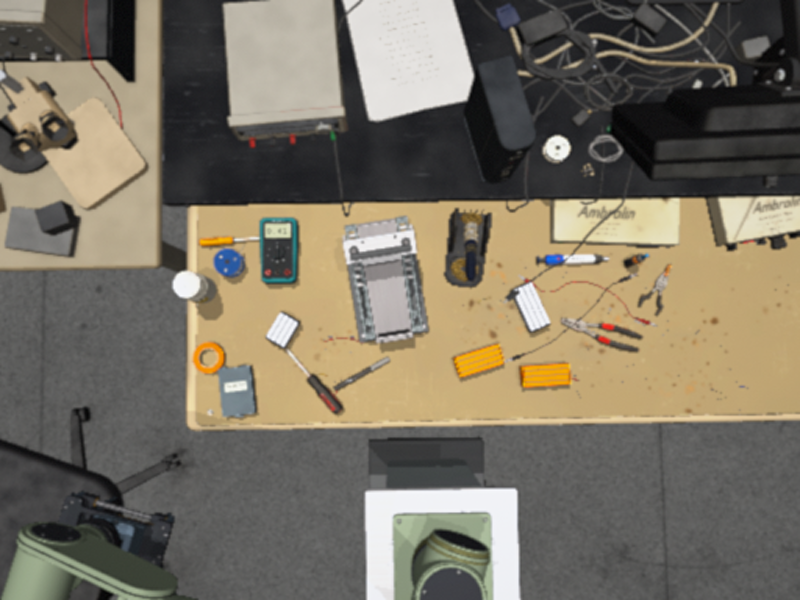

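The top view shows the frame at about (388,280) of the 800x600 image, the long case at (531,306) and the short case at (283,330). There is a stand-like thing at (468,247) between the frame and the long case. Next I'll enlarge both.

Run:
```python
import cv2
a=cv2.imread("pics/top0.png")[130:230,210:360]   # 150x100 x5.33
cv2.imwrite("pics/c1.png",cv2.resize(a,(800,533),interpolation=cv2.INTER_CUBIC))
b=cv2.imread("pics/scene0.png")[145:280,215:335] # 120x135 x4.4
cv2.imwrite("pics/c2.png",cv2.resize(b,None,fx=4.4,fy=4.4,interpolation=cv2.INTER_CUBIC))
```

```text
(no output)
```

View pics/c1.png

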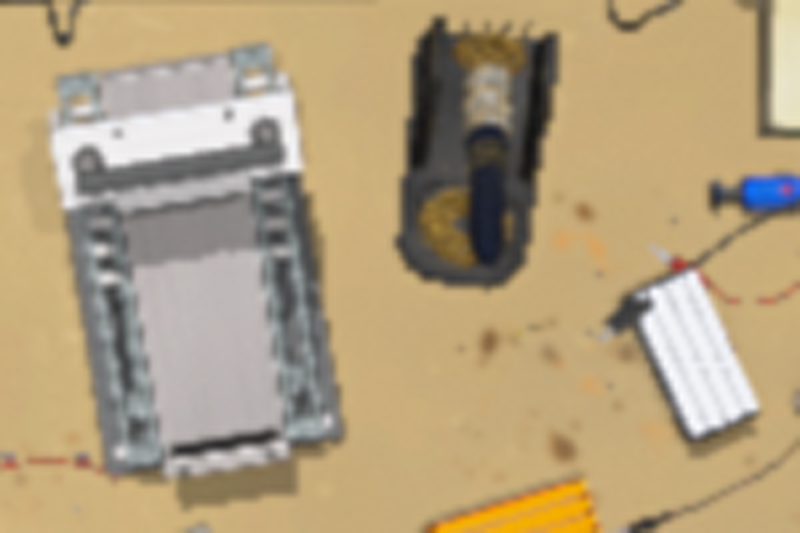

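View pics/c2.png

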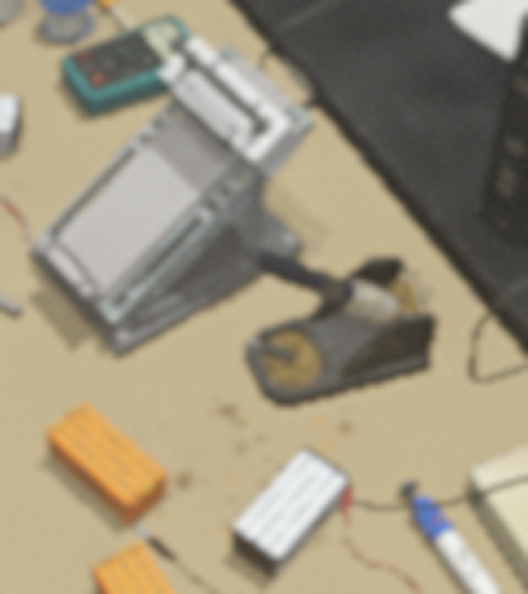

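```bash
cat >> h.py <<'E'
def fp(p): # frame pose (x,y,yaw deg)
    return R.from_euler('z',p[2],degrees=True).as_matrix(),np.array([p[0],p[1],0])
def B(s,y,h): # bed coords (mm up slope from stop, left, out of bed) -> frame
    c,q=np.cos(np.pi/6),.5
    return np.array([-100+s*c-h*q,y,50+s*q+h*c])
def W(p,v): M,t=fp(p);return M@np.asarray(v,float)+t
E
python3 - <<'E'
from h import *
from scipy.optimize import least_squares
f=grab("top");g=grab("scene")
up=lambda a:(np.array(a)+.5)/5.3333-.5+[210,130]
ug=lambda a:(np.array(a)+.5)/4.4-.5+[215,145]
C=np.array([ray(f,up(a),36)[:2] for a in [(637,297),(697,268),(758,410),(692,438)]])
print(C.round(1),[np.linalg.norm(C[i]-C[i-1]).round(1) for i in range(4)],cv2.minAreaRect(C.astype(np.float32)))
D=np.array([ray(g,ug(a),36)[:2] for a in [(307,451),(350,484),(275,560),(234,524)]]);print("scene",D.round(1),D.mean(0),C.mean(0))
for X in(C,D):
    for i,j in((0,3),(1,2)):
        d=X[i]-X[j];print(np.degrees(np.arctan2(d[1],d[0])),np.linalg.norm(d))
mod=[([-107.5,75,12],(108,473)),([-107.5,-75,12],(342,438)),(B(0,38,0),(170,450)),(B(0,-38,0),(283,430))]
def res(p):
    P=proj(f,[W(p,m) for m,_ in mod]);return (P-[up(u) for _,u in mod]).ravel()
s=least_squares(res,[450,100,5]);print(s.x,s.fun.round(2))
for d in(0,6,12):
  print(d,[((proj(f,[W(s.x,B(169-d+34,y,h))])[0]+.5-[210,130])*5.333-.5).round() for y,h in((58,67),(-58,67),(50,26),(-50,26))])
E
```

```text
[[ 566.4 -160.1]
 [ 583.6 -197.5]
 [ 495.9 -232. ]
 [ 479.5 -191.1]] [np.float64(92.3), np.float64(41.1), np.float64(94.3), np.float64(44.0)] ((531.5758056640625, -194.2969970703125), (94.60318756103516, 44.007484436035156), 21.48011589050293)
scene [[ 566.  -161.8]
 [ 580.4 -205.1]
 [ 491.5 -236.8]
 [ 479.  -193.8]] [ 529.25174605 -199.35963087] [ 531.3700582  -195.17605885]
19.63572451316052 92.29904925687556
21.480111847661263 94.30446890616514
20.20357740907837 92.69906370003713
19.607671053696947 94.35853308814193
[581.3780693  107.37437872   7.74966606] [-0.16  0.    0.79 -0.33 -1.37  0.08  0.76  0.24]
0 [array([ 78., 187.]), array([291., 155.]), array([ 91., 158.]), array([269., 131.])]
6 [array([ 80., 198.]), array([292., 165.]), array([ 93., 168.]), array([271., 141.])]
12 [array([ 82., 208.]), array([294., 175.]), array([ 94., 178.]), array([272., 151.])]
```

Run:
```python
from h import *
from scipy.optimize import least_squares
f=grab("top");g=grab("scene")
up=lambda a:(np.array(a)+.5)/5.3333-.5+[210,130]
ug=lambda a:(np.array(a)+.5)/4.4-.5+[215,145]
def obs(d): j=169-d; return [(f,[-107.5,75,12],up((108,473))),(f,[-107.5,-75,12],up((342,438))),(f,B(0,38,0),up((170,450))),(f,B(0,-38,0),up((283,430))),
 (f,B(j+34,50,26),up((88,163))),(f,B(j+34,-50,26),up((265,133))),(g,[-107.5,-75,12],ug((120,345)))]
def res(p): return np.concatenate([proj(c,[W(p,m)])[0]-u for c,m,u in obs(p[3])])
s=least_squares(res,[580,107,8,2],loss='soft_l1');p=s.x;print(p.round(2),res(p).round(1))
def draw(c,o,n,k):
    im=cv2.resize(c["frame"][o[1]:o[3],o[0]:o[2],::-1],None,fx=k,fy=k,interpolation=cv2.INTER_CUBIC)
    def pl(P,col,cl=True):
        q=((proj(c,P)+.5-o[:2])*k-.5).round().astype(np.int32);cv2.polylines(im,[q],cl,col,1,cv2.LINE_AA)
    F=lambda L:[W(p,v) for v in L]; j=169-p[3]
    pl(F([[-107.5,75,12],[-107.5,-75,12],[107.5,-75,12],[107.5,75,12]]),(0,0,255))
    pl(F([B(0,38,0),B(0,-38,0),B(235,-38,0),B(235,38,0)]),(0,200,0))
    pl(F([B(0,38,18),B(0,-38,18)]),(255,0,0),False)
    pl(F([B(j+x,y,26) for x,y in((0,68),(0,-68),(53,-68),(53,68))]),(255,0,255))
    pl(F([B(j+34+x,y,67) for x,y in((-6,58),(-6,-58),(6,-58),(6,58))]),(0,160,255))
    M=R.from_euler('z',20.2,degrees=True).as_matrix()
    for z in(0,36): pl([M@[x,y,z]+[530.5,-197,0] for x,y in((50,22),(50,-22),(-50,-22),(-50,22))],(0,0,255))
    return im
a=draw(f,(212,130,356,226),0,5);b=draw(g,(215,148,305,268),0,5)
cv2.imwrite("pics/o1.png",a);cv2.imwrite("pics/o2.png",draw(g,(215,145,335,265),0,5))
```

```text
[581.41 109.19   8.21   2.18] [-0.4  0.1  0.5 -0.6 -1.7  0.1  0.4  0.1 -0.1 -0.1  0.1  0.1  0.1  0.8]
```

View pics/o1.png

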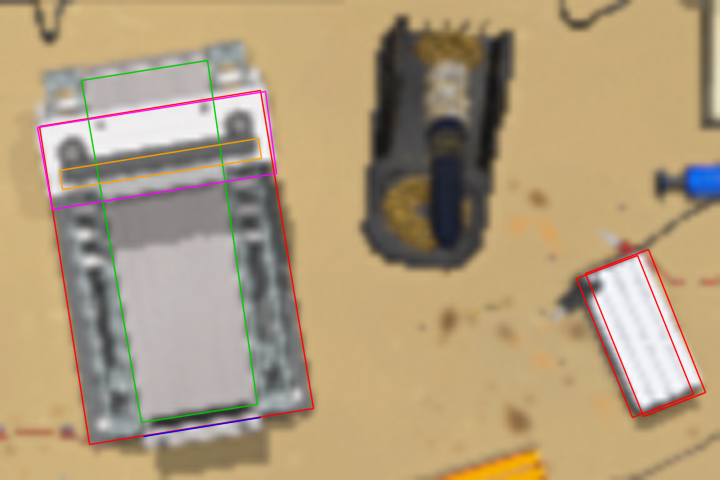

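View pics/o2.png

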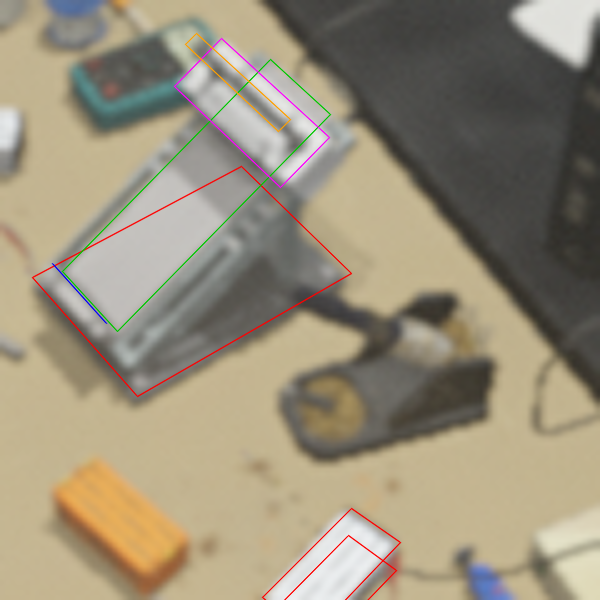

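The overlays put the frame at about (581, 109) with yaw 8.2° and the long case at about (530, -197) with yaw 20°. Both match the images to about 2 mm. First I turn the tool to yaw 20°.

Request:
send_rows([
  {"rz":0.3},
  {"rz":0.3},
  {"rz":0.3},
  {"rz":0.3},
  {"rz":0.3},
  {"rz":0.3},
  {"rz":0.3},
  {"rz":0.3},
  {"rz":0.3},
  {"rz":0.3},
  {"rz":0.3},
  {"rz":0.3},
])

```text
invalid input at $.motion[0]: expected keys tx, ty, tz, rx, ry, rz, gripper
```

Request:
send_rows([
  {"rz":0.3},
  {"rz":0.3},
  {"rz":0.3},
  {"rz":0.3},
  {},
])

```text
invalid input at $.motion[0]: expected keys tx, ty, tz, rx, ry, rz, gripper
```

```bash
cat >> h.py <<'E'
def go(pos,Rt):
    """print rotation (tool axes, units of 30deg) then shift in the axes after turning (units of 500 mm)"""
    s=env.state();R0=R.from_euler('xyz',s["ee_rot"],degrees=True)
    rv=(R0.inv()*Rt).as_rotvec(degrees=True)/30
    d=np.asarray(pos)-s["ee_pos"]
    print("t",round(s["time_s"],2),"turn",rv.round(3),"shift after",(Rt.inv().apply(d)/500).round(4),"shift before",(R0.inv().apply(d)/500).round(4),"world",d.round(1),"q",np.round(s["qpos"]),"F",s["force"].round(1),"w",round(s["gripper_width"],1))
E
python3 - <<'E'
from h import *
go([530.5,-197.5,120],R.from_euler('xyz',[180,0,20.2],degrees=True))
E
```

```text
t 0.3 turn [-1.00e-03  1.00e-03  4.79e+00] shift after [0.1789 1.6638 0.1873] shift before [-1.1289 -1.2351  0.1881] world [ 371.2 -749.8  -93.7] q [73. 18. 90.  0. 72. -1.] F [ 0.1  0.2 -0.6] w 91.1
```

Request:
send_rows([
  {"tx":0,"ty":0,"tz":0,"rx":0,"ry":0,"rz":0.3,"gripper":-1},
  {"tx":0,"ty":0,"tz":0,"rx":0,"ry":0,"rz":0.3,"gripper":-1},
  {"tx":0,"ty":0,"tz":0,"rx":0,"ry":0,"rz":0.3,"gripper":-1},
  {"tx":0,"ty":0,"tz":0,"rx":0,"ry":0,"rz":0.3,"gripper":-1},
  {"tx":0,"ty":0,"tz":0,"rx":0,"ry":0,"rz":0.3,"gripper":-1},
  {"tx":0,"ty":0,"tz":0,"rx":0,"ry":0,"rz":0.3,"gripper":-1},
  {"tx":0,"ty":0,"tz":0,"rx":0,"ry":0,"rz":0.3,"gripper":-1},
  {"tx":0,"ty":0,"tz":0,"rx":0,"ry":0,"rz":0.3,"gripper":-1},
  {"tx":0,"ty":0,"tz":0,"rx":0,"ry":0,"rz":0.3,"gripper":-1},
  {"tx":0,"ty":0,"tz":0,"rx":0,"ry":0,"rz":0.3,"gripper":-1},
  {"tx":0,"ty":0,"tz":0,"rx":0,"ry":0,"rz":0.3,"gripper":-1},
  {"tx":0,"ty":0,"tz":0,"rx":0,"ry":0,"rz":0.3,"gripper":-1},
])

```text
time_s: 1.8
ee_pos: [159.3, 552.4, 213.9]
ee_rot: [180.0, 0.0, 55.6]
force: [-0.4, 0.3, 0.1]
gripper_width: 91.3
gripper_force: 0.0
```

Request:
send_rows([
  {"tx":0,"ty":0,"tz":0,"rx":0,"ry":0,"rz":0.3,"gripper":-1},
  {"tx":0,"ty":0,"tz":0,"rx":0,"ry":0,"rz":0.3,"gripper":-1},
  {"tx":0,"ty":0,"tz":0,"rx":0,"ry":0,"rz":0.3,"gripper":-1},
  {"tx":0,"ty":0,"tz":0,"rx":0,"ry":0,"rz":0.29,"gripper":-1},
  {"tx":0.01,"ty":0.08,"tz":0,"rx":0,"ry":0,"rz":0,"gripper":-1},
  {"tx":0.01,"ty":0.08,"tz":0,"rx":0,"ry":0,"rz":0,"gripper":-1},
  {"tx":0.01,"ty":0.08,"tz":0,"rx":0,"ry":0,"rz":0,"gripper":-1},
  {"tx":0.01,"ty":0.08,"tz":0,"rx":0,"ry":0,"rz":0,"gripper":-1},
  {"tx":0.01,"ty":0.08,"tz":0,"rx":0,"ry":0,"rz":0,"gripper":-1},
  {"tx":0.01,"ty":0.08,"tz":0,"rx":0,"ry":0,"rz":0,"gripper":-1},
  {"tx":0.01,"ty":0.08,"tz":0,"rx":0,"ry":0,"rz":0,"gripper":-1},
  {"tx":0.01,"ty":0.08,"tz":0,"rx":0,"ry":0,"rz":0,"gripper":-1},
])

```text
time_s: 3.3
ee_pos: [307.9, 264.8, 214.1]
ee_rot: [-180.0, -0.0, 20.2]
force: [0.7, -0.1, 0.4]
gripper_width: 91.2
gripper_force: 0.0
```

Request:
send_rows([
  {"tx":0.01,"ty":0.09,"tz":0,"rx":0,"ry":0,"rz":0,"gripper":-1},
  {"tx":0.01,"ty":0.09,"tz":0,"rx":0,"ry":0,"rz":0,"gripper":-1},
  {"tx":0.01,"ty":0.09,"tz":0,"rx":0,"ry":0,"rz":0,"gripper":-1},
  {"tx":0.01,"ty":0.09,"tz":0,"rx":0,"ry":0,"rz":0,"gripper":-1},
  {"tx":0.01,"ty":0.09,"tz":0,"rx":0,"ry":0,"rz":0,"gripper":-1},
  {"tx":0.01,"ty":0.09,"tz":0.02,"rx":0,"ry":0,"rz":0,"gripper":-1},
  {"tx":0.01,"ty":0.09,"tz":0.03,"rx":0,"ry":0,"rz":0,"gripper":-1},
  {"tx":0.01,"ty":0.09,"tz":0.03,"rx":0,"ry":0,"rz":0,"gripper":-1},
  {"tx":0.01,"ty":0.09,"tz":0.04,"rx":0,"ry":0,"rz":0,"gripper":-1},
  {"tx":0.01,"ty":0.09,"tz":0.04,"rx":0,"ry":0,"rz":0,"gripper":-1},
  {"tx":0,"ty":0.07,"tz":0.03,"rx":0,"ry":0,"rz":0,"gripper":-1},
  {"tx":0,"ty":0,"tz":0,"rx":0,"ry":0,"rz":0,"gripper":-1},
])

```text
time_s: 4.8
ee_pos: [521.8, -173.6, 117.4]
ee_rot: [-179.9, 0.1, 20.0]
force: [0.8, 0.4, -0.5]
gripper_width: 91.3
gripper_force: 0.0
```

Run:
```python
from h import *
go([530.5,-197.5,6],R.from_euler('xyz',[180,0,20.2],degrees=True))
```

```text
t 4.8 turn [-0.003  0.003 -0.005] shift after [-0.0003  0.0509  0.2228] shift before [0.0003 0.0512 0.2227] world [   8.7  -23.9 -111.4] q [-20.  21. 101.  -0.  58.  50.] F [ 0.8  0.4 -0.5] w 91.3
```

Request:
send_rows([
  {"tx":0,"ty":0.051,"tz":0,"rx":0,"ry":0,"rz":0,"gripper":-1},
  {"tx":0,"ty":0,"tz":0.04,"rx":0,"ry":0,"rz":0,"gripper":-1},
  {"tx":0,"ty":0,"tz":0.05,"rx":0,"ry":0,"rz":0,"gripper":-1},
  {"tx":0,"ty":0,"tz":0.05,"rx":0,"ry":0,"rz":0,"gripper":-1},
  {"tx":0,"ty":0,"tz":0.05,"rx":0,"ry":0,"rz":0,"gripper":-1},
  {"tx":0,"ty":0,"tz":0.033,"rx":0,"ry":0,"rz":0,"gripper":-1},
  {"tx":0,"ty":0,"tz":0,"rx":0,"ry":0,"rz":0,"gripper":-1},
  {"tx":0,"ty":0,"tz":0,"rx":0,"ry":0,"rz":0,"gripper":-1},
])

```text
time_s: 5.8
ee_pos: [531.4, -195.8, 8.3]
ee_rot: [179.9, -0.1, 20.2]
force: [0.3, 0.0, -0.9]
gripper_width: 91.0
gripper_force: 0.0
```

Request:
send_rows([
  {"tx":0,"ty":0,"tz":0,"rx":0,"ry":0,"rz":0,"gripper":1},
  {"tx":0,"ty":0,"tz":0,"rx":0,"ry":0,"rz":0,"gripper":1},
  {"tx":0,"ty":0,"tz":0,"rx":0,"ry":0,"rz":0,"gripper":1},
  {"tx":0,"ty":0,"tz":0,"rx":0,"ry":0,"rz":0,"gripper":1},
  {"tx":0,"ty":0,"tz":0,"rx":0,"ry":0,"rz":0,"gripper":1},
  {"tx":0,"ty":0,"tz":0,"rx":0,"ry":0,"rz":0,"gripper":1},
  {"tx":0,"ty":0,"tz":0,"rx":0,"ry":0,"rz":0,"gripper":1},
  {"tx":0,"ty":0,"tz":0,"rx":0,"ry":0,"rz":0,"gripper":1},
], grip_force=25)

```text
time_s: 6.8
ee_pos: [530.7, -195.7, 7.4]
ee_rot: [-180.0, 0.0, 20.2]
force: [-0.7, 0.2, 0.1]
gripper_width: 44.7
gripper_force: 24.4
```

Request:
send_rows([
  {"tx":0,"ty":0,"tz":-0.04,"rx":0,"ry":0,"rz":0,"gripper":1},
  {"tx":0,"ty":0,"tz":-0.08,"rx":0,"ry":0,"rz":0,"gripper":1},
  {"tx":0,"ty":0,"tz":-0.08,"rx":0,"ry":0,"rz":0,"gripper":1},
  {"tx":0,"ty":0,"tz":-0.08,"rx":0,"ry":0,"rz":0,"gripper":1},
  {"tx":0,"ty":0,"tz":-0.08,"rx":0,"ry":0,"rz":0,"gripper":1},
  {"tx":0,"ty":0,"tz":-0.05,"rx":0,"ry":0,"rz":0,"gripper":1},
  {"tx":0,"ty":0,"tz":0,"rx":0,"ry":0,"rz":0,"gripper":1},
])

```text
time_s: 7.68
ee_pos: [531.5, -196.2, 213.7]
ee_rot: [179.9, -0.2, 20.2]
force: [0.2, -0.2, -3.7]
gripper_width: 44.7
gripper_force: 24.4
```

Run:
```python
from h import *
p=(581.4,108.9,8.3)
go(W(p,B(52.5,0,110)),R.from_euler('xyz',[180,-30,8.3],degrees=True))
```

```text
t 7.67 turn [-0.1    0.991  0.389] shift after [-0.0701 -0.5894  0.057 ] shift before [ 0.0899 -0.5835  0.0832] world [-58.5 289.3 -42.2] q [-21.  17.  91.  -0.  71.  48.] F [ 0.2 -0.2 -3.7] w 44.7
```

Request:
send_rows([
  {"tx":0.01,"ty":-0.06,"tz":0,"rx":0,"ry":0,"rz":0,"gripper":1},
  {"tx":0.01,"ty":-0.08,"tz":0,"rx":0,"ry":0,"rz":0,"gripper":1},
  {"tx":0.01,"ty":-0.08,"tz":0,"rx":0,"ry":0,"rz":0,"gripper":1},
  {"tx":0.01,"ty":-0.08,"tz":0,"rx":0,"ry":0,"rz":0,"gripper":1},
  {"tx":0.01,"ty":-0.08,"tz":0,"rx":0,"ry":0,"rz":0,"gripper":1},
  {"tx":0.01,"ty":-0.08,"tz":0,"rx":0,"ry":0,"rz":0,"gripper":1},
  {"tx":0.02,"ty":-0.08,"tz":0,"rx":0,"ry":0,"rz":0,"gripper":1},
  {"tx":0.01,"ty":-0.043,"tz":0,"rx":0,"ry":0,"rz":0,"gripper":1},
  {"tx":0,"ty":0,"tz":0,"rx":0,"ry":0,"rz":0,"gripper":1},
])

```text
time_s: 8.8
ee_pos: [470.9, 94.2, 210.5]
ee_rot: [-180.0, 0.2, 20.4]
force: [0.2, -1.2, -2.5]
gripper_width: 44.7
gripper_force: 24.4
```

Request:
send_rows([
  {"tx":0,"ty":0,"tz":0,"rx":-0.02,"ry":0.198,"rz":0.078,"gripper":1},
  {"tx":0,"ty":0,"tz":0,"rx":-0.02,"ry":0.198,"rz":0.078,"gripper":1},
  {"tx":0,"ty":0,"tz":0,"rx":-0.02,"ry":0.198,"rz":0.078,"gripper":1},
  {"tx":0,"ty":0,"tz":0,"rx":-0.02,"ry":0.198,"rz":0.078,"gripper":1},
  {"tx":0,"ty":0,"tz":0,"rx":-0.02,"ry":0.198,"rz":0.078,"gripper":1},
  {"tx":0,"ty":0,"tz":0,"rx":0,"ry":0,"rz":0,"gripper":1},
  {"tx":0,"ty":0,"tz":0,"rx":0,"ry":0,"rz":0,"gripper":1},
])

```text
time_s: 9.68
ee_pos: [472.8, 92.9, 212.5]
ee_rot: [-179.9, -29.7, 8.2]
force: [1.2, -0.0, -2.5]
gripper_width: 44.6
gripper_force: 24.4
```

Run:
```python
from h import *
p=(581.4,108.9,8.3)
go(W(p,B(54,0,27)),R.from_euler('xyz',[180,-30,8.3],degrees=True))
```

```text
t 9.68 turn [-0.002  0.009 -0.002] shift after [-0.0376 -0.0003  0.2372] shift before [-3.650e-02 -1.000e-04  2.373e-01] world [  42.6    6.4 -112.1] q [ 10.  -3. 123.  -2.  31.  94.] F [ 1.2 -0.  -2.5] w 44.6
```

Request:
send_rows([
  {"tx":-0.018,"ty":0,"tz":0.04,"rx":0,"ry":0,"rz":0,"gripper":1},
  {"tx":-0.018,"ty":0,"tz":0.05,"rx":0,"ry":0,"rz":0,"gripper":1},
  {"tx":0,"ty":0,"tz":0.05,"rx":0,"ry":0,"rz":0,"gripper":1},
  {"tx":0,"ty":0,"tz":0.05,"rx":0,"ry":0,"rz":0,"gripper":1},
  {"tx":0,"ty":0,"tz":0.047,"rx":0,"ry":0,"rz":0,"gripper":1},
  {"tx":0,"ty":0,"tz":0,"rx":0,"ry":0,"rz":0,"gripper":1},
  {"tx":0,"ty":0,"tz":0,"rx":0,"ry":0,"rz":0,"gripper":1},
])

```text
time_s: 10.55
ee_pos: [515.8, 99.7, 101.2]
ee_rot: [-179.9, -29.8, 8.2]
force: [-0.0, 0.3, -2.6]
gripper_width: 44.6
gripper_force: 24.4
```

Run:
```python
from h import *
p=(581.4,108.9,8.3)
go(W(p,B(52.5,0,7.5)),R.from_euler('xyz',[180,-30,8.3],degrees=True))
f=grab("top");g=grab("scene")
a=cv2.resize(f["frame"][140:225,205:285,::-1],None,fx=5,fy=5,interpolation=cv2.INTER_CUBIC)
b=cv2.resize(g["frame"][145:230,215:293,::-1],None,fx=5,fy=5,interpolation=cv2.INTER_CUBIC)
cv2.imwrite("pics/p1.png",np.hstack([a,b]));print(a.shape,b.shape)
```

```text
t 10.55 turn [-0.002  0.006 -0.003] shift after [-0.0046  0.0008  0.0399] shift before [-0.0045  0.0008  0.0399] world [  7.9   0.8 -18.4] q [ 10.  10. 129.  -5.  11.  96.] F [-0.   0.3 -2.6] w 44.6
(425, 400, 3) (425, 390, 3)
```

View pics/p1.png

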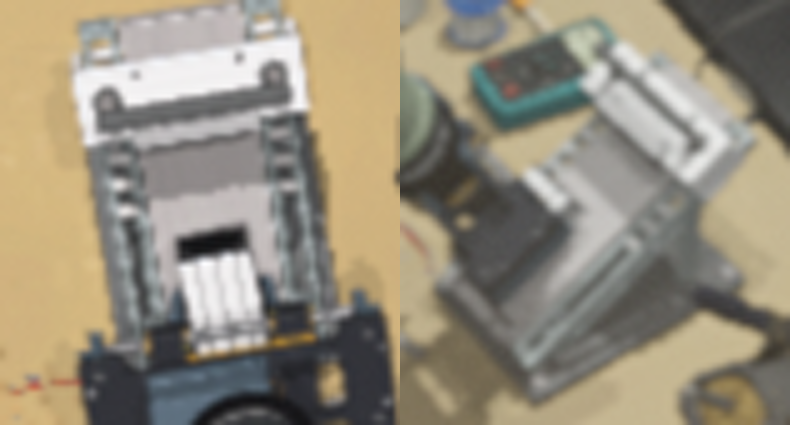

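The case hangs centred over the bed: its black end plate spans x = 177–247 against bed edges of about 151–272. Lowering it.

Request:
send_rows([
  {"tx":0,"ty":0,"tz":0.015,"rx":0,"ry":0,"rz":0,"gripper":1},
  {"tx":0,"ty":0,"tz":0.015,"rx":0,"ry":0,"rz":0,"gripper":1},
  {"tx":0,"ty":0,"tz":0.006,"rx":0,"ry":0,"rz":0,"gripper":1},
  {"tx":0,"ty":0,"tz":0,"rx":0,"ry":0,"rz":0,"gripper":1},
  {"tx":0,"ty":0,"tz":0,"rx":0,"ry":0,"rz":0,"gripper":1},
])

```text
time_s: 11.28
ee_pos: [523.9, 101.1, 85.0]
ee_rot: [-179.9, -29.8, 8.2]
force: [-0.7, 0.4, -2.6]
gripper_width: 44.9
gripper_force: 24.4
```

Request:
send_rows([
  {"tx":0,"ty":0,"tz":0.004,"rx":0,"ry":0,"rz":0,"gripper":1},
  {"tx":0,"ty":0,"tz":0,"rx":0,"ry":0,"rz":0,"gripper":1},
  {"tx":0,"ty":0,"tz":0,"rx":0,"ry":0,"rz":0,"gripper":1},
])

```text
time_s: 11.65
ee_pos: [524.9, 101.2, 83.3]
ee_rot: [-179.9, -29.8, 8.2]
force: [-0.3, -0.6, -3.4]
gripper_width: 44.7
gripper_force: 24.4
```

Request:
send_rows([
  {"tx":0,"ty":0,"tz":0.002,"rx":0,"ry":0,"rz":0,"gripper":1},
  {"tx":0,"ty":0,"tz":0.002,"rx":0,"ry":0,"rz":0,"gripper":1},
  {"tx":0,"ty":0,"tz":0,"rx":0,"ry":0,"rz":0,"gripper":1},
  {"tx":0,"ty":0,"tz":0,"rx":0,"ry":0,"rz":0,"gripper":1},
])

```text
time_s: 12.15
ee_pos: [525.4, 101.3, 82.4]
ee_rot: [-179.9, -29.8, 8.2]
force: [-7.3, -1.9, 8.5]
gripper_width: 44.1
gripper_force: 24.4
```

Run:
```python
from h import *
p=(581.4,108.9,8.3)
go(W(p,B(52.5,0,7.5)),R.from_euler('xyz',[180,-30,8.3],degrees=True))
```

```text
t 12.15 turn [-0.003  0.005 -0.003] shift after [-0.0027  0.0011 -0.0024] shift before [-0.0027  0.0011 -0.0024] world [-1.7 -0.8  0.3] q [ 10.  13. 129.  -6.   8.  98.] F [-7.3 -1.9  8.5] w 44.1
```

Request:
send_rows([
  {"tx":-0.002,"ty":0,"tz":-0.001,"rx":0,"ry":0,"rz":0,"gripper":1},
  {"tx":-0.002,"ty":0,"tz":0,"rx":0,"ry":0,"rz":0,"gripper":1},
  {"tx":0,"ty":0,"tz":0,"rx":0,"ry":0,"rz":0,"gripper":1},
  {"tx":0,"ty":0,"tz":0,"rx":0,"ry":0,"rz":0,"gripper":1},
])

```text
time_s: 12.65
ee_pos: [525.3, 101.3, 82.4]
ee_rot: [-179.9, -30.0, 8.2]
force: [-2.6, -1.6, 6.8]
gripper_width: 44.4
gripper_force: 24.4
```

Request:
send_rows([
  {"tx":-0.002,"ty":0,"tz":0,"rx":0,"ry":0,"rz":0,"gripper":1},
  {"tx":0,"ty":0,"tz":0,"rx":0,"ry":0,"rz":0,"gripper":1},
  {"tx":0,"ty":0,"tz":0,"rx":0,"ry":0,"rz":0,"gripper":1},
])

```text
time_s: 13.02
ee_pos: [525.3, 101.4, 82.4]
ee_rot: [-179.9, -30.1, 8.2]
force: [-0.8, -1.6, 6.3]
gripper_width: 44.6
gripper_force: 24.5
```

Request:
send_rows([
  {"tx":-0.003,"ty":0,"tz":0,"rx":0,"ry":0,"rz":0,"gripper":1},
  {"tx":-0.003,"ty":0,"tz":0,"rx":0,"ry":0,"rz":0,"gripper":1},
  {"tx":0,"ty":0,"tz":0,"rx":0,"ry":0,"rz":0,"gripper":1},
  {"tx":0,"ty":0,"tz":0,"rx":0,"ry":0,"rz":0,"gripper":1},
])

```text
time_s: 13.52
ee_pos: [524.2, 101.3, 81.8]
ee_rot: [-179.8, -30.3, 8.2]
force: [2.1, -0.2, 7.0]
gripper_width: 44.5
gripper_force: 24.5
```

Run:
```python
from h import *
p=(581.4,108.9,8.3)
go(W(p,B(52.5,0,7.5)),R.from_euler('xyz',[180,-30,8.3],degrees=True))
g=grab("scene");f=grab("top")
b=cv2.resize(g["frame"][165:245,210:280,::-1],None,fx=6,fy=6,interpolation=cv2.INTER_CUBIC)
cv2.imwrite("pics/p2.png",b)
```

```text
t 13.53 turn [-0.004 -0.01  -0.002] shift after [-0.0001  0.0015 -0.0022] shift before [-0.      0.0015 -0.0022] world [-0.5 -0.8  0.9] q [ 10.  13. 130.  -7.   7.  99.] F [ 2.1 -0.2  7. ] w 44.5
```

Request:
send_rows([
  {"tx":0,"ty":0,"tz":-0.003,"rx":0,"ry":0,"rz":0,"gripper":1},
  {"tx":0,"ty":0,"tz":0,"rx":0,"ry":0,"rz":0,"gripper":-0.2},
  {"tx":0,"ty":0,"tz":0,"rx":0,"ry":0,"rz":0,"gripper":-1},
  {"tx":0,"ty":0,"tz":0,"rx":0,"ry":0,"rz":0,"gripper":-1},
  {"tx":0,"ty":0,"tz":0,"rx":0,"ry":0,"rz":0,"gripper":-1},
  {"tx":0,"ty":0,"tz":0,"rx":0,"ry":0,"rz":0,"gripper":-1},
])

```text
time_s: 14.38
ee_pos: [519.6, 100.5, 80.2]
ee_rot: [-179.9, -29.8, 8.2]
force: [-0.8, -0.7, -0.3]
gripper_width: 89.8
gripper_force: 0.0
```

Request:
send_rows([
  {"tx":0,"ty":0,"tz":-0.03,"rx":0,"ry":0,"rz":0,"gripper":-1},
  {"tx":0,"ty":0,"tz":-0.05,"rx":0,"ry":0,"rz":0,"gripper":-1},
  {"tx":0,"ty":0,"tz":-0.06,"rx":0,"ry":0,"rz":0,"gripper":-1},
  {"tx":0,"ty":0,"tz":-0.06,"rx":0,"ry":0,"rz":0,"gripper":-1},
  {"tx":0,"ty":0,"tz":-0.06,"rx":0,"ry":0,"rz":0,"gripper":-1},
  {"tx":0,"ty":0,"tz":-0.06,"rx":0,"ry":0,"rz":0,"gripper":-1},
  {"tx":0,"ty":0,"tz":0,"rx":0,"ry":0,"rz":0,"gripper":-1},
])

```text
time_s: 15.25
ee_pos: [441.2, 89.0, 222.1]
ee_rot: [-179.8, -30.1, 8.2]
force: [0.2, 0.7, -0.4]
gripper_width: 91.5
gripper_force: 0.0
```

Run:
```python
from h import *
p=(581.4,108.9,8.3)
go(W(p,B(201,0,130)),R.from_euler('xyz',[180,-30,8.3],degrees=True)*R.from_euler('z',-90,degrees=True))
f=grab("top");g=grab("scene")
a=cv2.resize(f["frame"][140:225,205:285,::-1],None,fx=5,fy=5,interpolation=cv2.INTER_CUBIC)
b=cv2.resize(g["frame"][145:230,215:293,::-1],None,fx=5,fy=5,interpolation=cv2.INTER_CUBIC)
cv2.imwrite("pics/p3.png",np.hstack([a,b]))
```

```text
t 15.25 turn [ 1.000e-03 -7.000e-03 -3.003e+00] shift after [-0.001   0.302   0.0798] shift before [0.3018 0.0008 0.0805] world [149.2  21.2  40.9] q [ 11.  -7. 125.  -2.  32.  94.] F [ 0.2  0.7 -0.4] w 91.5
```

View pics/p3.png

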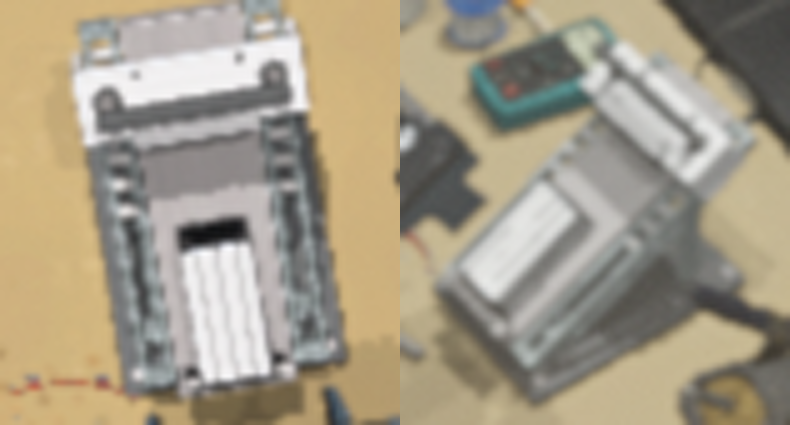

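Run:
```python
from h import *
p=(581.4,108.9,8.3);f=grab("top");o=[]
for h in(0,36):
    c=[(-20,70),(-20,-70),(150,-70),(150,70)]   # (s,y)
    src=proj(f,[W(p,B(s,y,h)) for s,y in c]).astype(np.float32)
    k=2.8;dst=np.float32([((70-y)*k,(150-s)*k) for s,y in c])
    o.append(cv2.warpPerspective(f["frame"][:,:,::-1].copy(),cv2.getPerspectiveTransform(src,dst),(392,476),flags=cv2.INTER_CUBIC))
for im in o:
    cv2.line(im,(196,0),(196,475),(0,0,255),1)
for y in(-38,38): cv2.line(o[0],(int(196-y*2.8),0),(int(196-y*2.8),475),(0,255,0),1)
for y in(-22,22): cv2.line(o[1],(int(196-y*2.8),0),(int(196-y*2.8),475),(0,255,0),1)
cv2.imwrite("pics/r.png",np.hstack(o))
```

```text
(no output)
```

View pics/r.png

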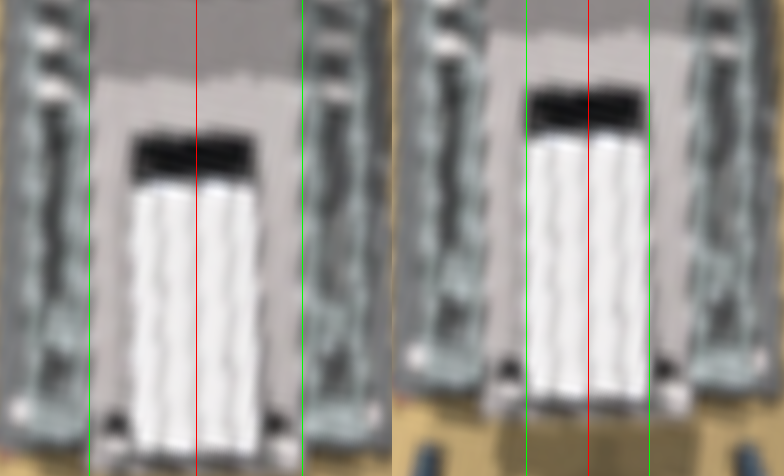

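The rectified view shows the case square, less than 1 mm off centre and against the stop. Next the bar: turn the gripper 90° and move over it.

Request:
send_rows([
  {"tx":0,"ty":0,"tz":0,"rx":0,"ry":0,"rz":-0.25,"gripper":-1},
  {"tx":0,"ty":0,"tz":0,"rx":0,"ry":0,"rz":-0.25,"gripper":-1},
  {"tx":0,"ty":0,"tz":0,"rx":0,"ry":0,"rz":-0.25,"gripper":-1},
  {"tx":0,"ty":0,"tz":0,"rx":0,"ry":0,"rz":-0.25,"gripper":-1},
  {"tx":0,"ty":0,"tz":0,"rx":0,"ry":0,"rz":-0.25,"gripper":-1},
  {"tx":0,"ty":0,"tz":0,"rx":0,"ry":0,"rz":-0.25,"gripper":-1},
  {"tx":0,"ty":0,"tz":0,"rx":0,"ry":0,"rz":-0.25,"gripper":-1},
  {"tx":0,"ty":0,"tz":0,"rx":0,"ry":0,"rz":-0.25,"gripper":-1},
  {"tx":0,"ty":0,"tz":0,"rx":0,"ry":0,"rz":-0.25,"gripper":-1},
  {"tx":0,"ty":0,"tz":0,"rx":0,"ry":0,"rz":-0.25,"gripper":-1},
  {"tx":0,"ty":0,"tz":0,"rx":0,"ry":0,"rz":-0.25,"gripper":-1},
  {"tx":0,"ty":0,"tz":0,"rx":0,"ry":0,"rz":-0.25,"gripper":-1},
])

```text
time_s: 16.9
ee_pos: [440.7, 88.7, 217.5]
ee_rot: [150.4, 0.0, 98.5]
force: [0.2, 0.4, 0.3]
gripper_width: 91.1
gripper_force: 0.0
```

Request:
send_rows([
  {"tx":0,"ty":0.05,"tz":0,"rx":0,"ry":0,"rz":0,"gripper":-1},
  {"tx":0,"ty":0.05,"tz":0,"rx":0,"ry":0,"rz":0,"gripper":-1},
  {"tx":0,"ty":0.05,"tz":0,"rx":0,"ry":0,"rz":0,"gripper":-1},
  {"tx":0,"ty":0.05,"tz":0,"rx":0,"ry":0,"rz":0,"gripper":-1},
  {"tx":0,"ty":0.05,"tz":0.04,"rx":0,"ry":0,"rz":0,"gripper":-1},
  {"tx":0,"ty":0.05,"tz":0.04,"rx":0,"ry":0,"rz":0,"gripper":-1},
  {"tx":0,"ty":0,"tz":0,"rx":0,"ry":0,"rz":0,"gripper":-1},
  {"tx":0,"ty":0,"tz":0,"rx":0,"ry":0,"rz":0,"gripper":-1},
])

```text
time_s: 17.9
ee_pos: [588.6, 110.1, 257.4]
ee_rot: [150.4, -0.1, 98.3]
force: [-1.2, 0.3, 0.1]
gripper_width: 91.4
gripper_force: 0.0
```

Run:
```python
from h import *
p=(581.4,108.9,8.3)
go(W(p,B(201,0,42)),R.from_euler('xyz',[180,-30,8.3],degrees=True)*R.from_euler('z',-90,degrees=True))
```

```text
t 17.9 turn [-0.013 -0.003 -0.003] shift after [-0.0003  0.0087  0.1678] shift before [-0.0006  0.0099  0.1678] world [ 45.3   6.4 -70.5] q [ 10.   5. 107.  -1.  38.   2.] F [-1.2  0.3  0.1] w 91.4
```

Request:
send_rows([
  {"tx":0,"ty":0.004,"tz":0.04,"rx":0,"ry":0,"rz":0,"gripper":-1},
  {"tx":0,"ty":0,"tz":0.05,"rx":0,"ry":0,"rz":0,"gripper":-1},
  {"tx":0,"ty":0,"tz":0.04,"rx":0,"ry":0,"rz":0,"gripper":-1},
  {"tx":0,"ty":0,"tz":0.025,"rx":0,"ry":0,"rz":0,"gripper":-1},
  {"tx":0,"ty":0,"tz":0.01,"rx":0,"ry":0,"rz":0,"gripper":-1},
  {"tx":0,"ty":0,"tz":0,"rx":0,"ry":0,"rz":0,"gripper":-1},
  {"tx":0,"ty":0,"tz":0,"rx":0,"ry":0,"rz":0,"gripper":-1},
])

```text
time_s: 18.77
ee_pos: [632.0, 116.6, 189.3]
ee_rot: [150.1, -0.1, 98.3]
force: [-0.2, -0.4, -0.2]
gripper_width: 91.0
gripper_force: 0.0
```

Run:
```python
from h import *
p=(581.4,108.9,8.3)
go(W(p,B(201,0,42)),R.from_euler('xyz',[180,-30,8.3],degrees=True)*R.from_euler('z',-90,degrees=True))
f=grab("top");g=grab("scene")
a=cv2.resize(f["frame"][130:215,205:285,::-1],None,fx=5,fy=5,interpolation=cv2.INTER_CUBIC)
b=cv2.resize(g["frame"][120:205,235:313,::-1],None,fx=5,fy=5,interpolation=cv2.INTER_CUBIC)
cv2.imwrite("pics/p4.png",np.hstack([a,b]))
```

```text
t 18.77 turn [-0.004 -0.003 -0.003] shift after [-0.0006  0.001   0.0061] shift before [-0.0006  0.001   0.0061] world [ 2.  -0.  -2.4] q [ 10.  13. 108.  -1.  29.   3.] F [-0.2 -0.4 -0.2] w 91.0
```

View pics/p4.png

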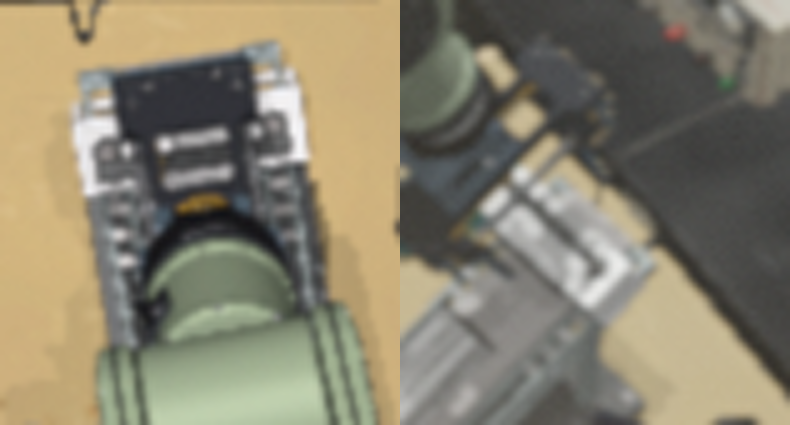

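The gripper straddles the bar, which shows at (500–610, 190–280) in the right half. That was my tenth picture, so from here I work from the state and from measurements in code. Closing on the bar.

Request:
send_rows([
  {"tx":0,"ty":0,"tz":0.006,"rx":0,"ry":0,"rz":0,"gripper":1},
  {"tx":0,"ty":0,"tz":0,"rx":0,"ry":0,"rz":0,"gripper":1},
  {"tx":0,"ty":0,"tz":0,"rx":0,"ry":0,"rz":0,"gripper":1},
  {"tx":0,"ty":0,"tz":0,"rx":0,"ry":0,"rz":0,"gripper":1},
  {"tx":0,"ty":0,"tz":0,"rx":0,"ry":0,"rz":0,"gripper":1},
  {"tx":0,"ty":0,"tz":0,"rx":0,"ry":0,"rz":0,"gripper":1},
  {"tx":0,"ty":0,"tz":0,"rx":0,"ry":0,"rz":0,"gripper":1},
  {"tx":0,"ty":0,"tz":0,"rx":0,"ry":0,"rz":0,"gripper":1},
  {"tx":0,"ty":0,"tz":0,"rx":0,"ry":0,"rz":0,"gripper":1},
  {"tx":0,"ty":0,"tz":0,"rx":0,"ry":0,"rz":0,"gripper":1},
], grip_force=45)

```text
time_s: 20.12
ee_pos: [633.4, 116.8, 185.9]
ee_rot: [150.2, -0.1, 98.3]
force: [0.7, -0.1, -0.3]
gripper_width: 11.8
gripper_force: 45.0
```

```bash
cat > b.py <<'E'
from h import *
p=(581.4,108.9,8.3)
s=env.state();M,t=fp(p);v=M.T@(s["ee_pos"]-t)-B(0,0,0);c=np.cos(np.pi/6)
F=M.T@s["force"]
print(round(s["time_s"],2),"s",(v[0]*c+v[2]*.5).round(2),"y",v[1].round(2),"h",(-v[0]*.5+v[2]*c).round(2),"F bed xyz",np.round([F[0]*c+F[2]*.5,F[1],-F[0]*.5+F[2]*c],1),"w",round(s["gripper_width"],1),s["ee_rot"].round(1),s["gripper_force"])
E
python3 b.py
```

```text
20.12 s 200.14 y 0.31 h 41.4 F bed xyz [ 0.4 -0.2 -0.6] w 11.8 [ 1.502e+02 -1.000e-01  9.830e+01] 44.999048709869385
```

Request:
send_rows([
  {"tx":0,"ty":0,"tz":-0.006,"rx":0,"ry":0,"rz":0,"gripper":1},
  {"tx":0,"ty":0,"tz":-0.008,"rx":0,"ry":0,"rz":0,"gripper":1},
  {"tx":0,"ty":0,"tz":-0.008,"rx":0,"ry":0,"rz":0,"gripper":1},
  {"tx":0,"ty":0,"tz":-0.006,"rx":0,"ry":0,"rz":0,"gripper":1},
  {"tx":0,"ty":0,"tz":0,"rx":0,"ry":0,"rz":0,"gripper":1},
  {"tx":0,"ty":0,"tz":0,"rx":0,"ry":0,"rz":0,"gripper":1},
])

```text
time_s: 20.88
ee_pos: [626.0, 115.7, 196.5]
ee_rot: [150.3, -0.1, 98.3]
force: [5.8, 0.7, -8.7]
gripper_width: 11.7
gripper_force: 45.0
```

```bash
python3 b.py
```

```text
20.88 s 198.91 y 0.3 h 54.32 F bed xyz [  0.7  -0.2 -10.4] w 11.7 [ 1.503e+02 -1.000e-01  9.830e+01] 44.99677240848541
```

Request:
send_rows([
  {"tx":0,"ty":-0.006,"tz":0,"rx":0,"ry":0,"rz":0,"gripper":1},
  {"tx":0,"ty":-0.01,"tz":0,"rx":0,"ry":0,"rz":0,"gripper":1},
  {"tx":0,"ty":-0.01,"tz":0,"rx":0,"ry":0,"rz":0,"gripper":1},
  {"tx":0,"ty":-0.01,"tz":0,"rx":0,"ry":0,"rz":0,"gripper":1},
  {"tx":0,"ty":-0.01,"tz":0,"rx":0,"ry":0,"rz":0,"gripper":1},
  {"tx":0,"ty":-0.01,"tz":0,"rx":0,"ry":0,"rz":0,"gripper":1},
  {"tx":0,"ty":-0.01,"tz":0,"rx":0,"ry":0,"rz":0,"gripper":1},
  {"tx":0,"ty":-0.01,"tz":0,"rx":0,"ry":0,"rz":0,"gripper":1},
  {"tx":0,"ty":-0.01,"tz":0,"rx":0,"ry":0,"rz":0,"gripper":1},
  {"tx":0,"ty":-0.01,"tz":0,"rx":0,"ry":0,"rz":0,"gripper":1},
  {"tx":0,"ty":-0.008,"tz":0,"rx":0,"ry":0,"rz":0,"gripper":1},
  {"tx":0,"ty":0,"tz":0,"rx":0,"ry":0,"rz":0,"gripper":1},
])

```text
time_s: 22.38
ee_pos: [580.7, 109.1, 170.4]
ee_rot: [150.4, -0.1, 98.3]
force: [4.5, 0.0, -9.3]
gripper_width: 12.0
gripper_force: 45.0
```

```bash
python3 b.py
```

```text
22.38 s 146.26 y 0.27 h 54.64 F bed xyz [ -0.8  -0.6 -10.3] w 12.0 [ 1.504e+02 -1.000e-01  9.830e+01] 44.99667227268219
```

Request:
send_rows([
  {"tx":0,"ty":-0.004,"tz":0,"rx":0,"ry":0,"rz":0,"gripper":1},
  {"tx":0,"ty":-0.004,"tz":0,"rx":0,"ry":0,"rz":0,"gripper":1},
  {"tx":0,"ty":-0.004,"tz":0,"rx":0,"ry":0,"rz":0,"gripper":1},
  {"tx":0,"ty":-0.002,"tz":0,"rx":0,"ry":0,"rz":0,"gripper":1},
  {"tx":0,"ty":0,"tz":0,"rx":0,"ry":0,"rz":0,"gripper":1},
])

```text
time_s: 23.0
ee_pos: [575.5, 108.3, 167.8]
ee_rot: [150.3, -0.1, 98.3]
force: [5.7, 0.9, -8.0]
gripper_width: 11.7
gripper_force: 45.0
```

```bash
python3 b.py
```

```text
23.0 s 140.33 y 0.29 h 54.95 F bed xyz [ 1.   0.  -9.8] w 11.7 [ 1.503e+02 -1.000e-01  9.830e+01] 44.9965363740921
```

Request:
send_rows([
  {"tx":0,"ty":-0.003,"tz":0,"rx":0,"ry":0,"rz":0,"gripper":1},
  {"tx":0,"ty":0,"tz":0,"rx":0,"ry":0,"rz":0,"gripper":1},
  {"tx":0,"ty":0,"tz":0,"rx":0,"ry":0,"rz":0,"gripper":1},
])

```text
time_s: 23.38
ee_pos: [574.2, 108.1, 167.0]
ee_rot: [150.3, -0.1, 98.3]
force: [5.1, 0.9, -8.6]
gripper_width: 11.9
gripper_force: 45.0
```

```bash
python3 b.py
```

```text
23.38 s 138.83 y 0.26 h 54.96 F bed xyz [  0.2   0.1 -10. ] w 11.9 [ 1.503e+02 -1.000e-01  9.830e+01] 44.9965900182724
```

Request:
send_rows([
  {"tx":0,"ty":-0.003,"tz":0,"rx":0,"ry":0,"rz":0,"gripper":1},
  {"tx":0,"ty":0,"tz":0,"rx":0,"ry":0,"rz":0,"gripper":1},
  {"tx":0,"ty":0,"tz":0,"rx":0,"ry":0,"rz":0,"gripper":1},
])

```text
time_s: 23.75
ee_pos: [572.9, 107.9, 166.3]
ee_rot: [150.3, -0.1, 98.3]
force: [4.8, -0.2, -9.0]
gripper_width: 11.7
gripper_force: 45.0
```

```bash
python3 b.py
```

```text
23.75 s 137.36 y 0.27 h 54.99 F bed xyz [ -0.4  -0.9 -10.1] w 11.7 [ 1.503e+02 -1.000e-01  9.830e+01] 44.99668300151825
```

Request:
send_rows([
  {"tx":0,"ty":-0.003,"tz":0,"rx":0,"ry":0,"rz":0,"gripper":1},
  {"tx":0,"ty":0,"tz":0,"rx":0,"ry":0,"rz":0,"gripper":1},
  {"tx":0,"ty":0,"tz":0,"rx":0,"ry":0,"rz":0,"gripper":1},
])

```text
time_s: 24.12
ee_pos: [571.7, 107.7, 165.6]
ee_rot: [150.3, -0.1, 98.3]
force: [5.5, 0.2, -7.8]
gripper_width: 11.5
gripper_force: 45.0
```

```bash
python3 b.py
```

```text
24.12 s 135.98 y 0.25 h 55.0 F bed xyz [ 0.9 -0.6 -9.5] w 11.5 [ 1.503e+02 -1.000e-01  9.830e+01] 44.996538162231445
```

Request:
send_rows([
  {"tx":0,"ty":-0.003,"tz":0,"rx":0,"ry":0,"rz":0,"gripper":1},
  {"tx":0,"ty":0,"tz":0,"rx":0,"ry":0,"rz":0,"gripper":1},
  {"tx":0,"ty":0,"tz":0,"rx":0,"ry":0,"rz":0,"gripper":1},
])

```text
time_s: 24.5
ee_pos: [571.5, 107.7, 165.8]
ee_rot: [150.1, -0.1, 98.3]
force: [7.1, 0.7, -7.7]
gripper_width: 11.8
gripper_force: 45.0
```

```bash
python3 b.py
```

```text
24.5 s 135.93 y 0.26 h 55.28 F bed xyz [  2.3  -0.3 -10.3] w 11.8 [ 1.501e+02 -1.000e-01  9.830e+01] 44.99645948410034
```

Contact at s = 135.9, where the jaw meets the case at 0.069. I back off 3 mm to the 0.066 notch at s ≈ 138.9.

Request:
send_rows([
  {"tx":0,"ty":0.005,"tz":0,"rx":0,"ry":0,"rz":0,"gripper":1},
  {"tx":0,"ty":0.004,"tz":0,"rx":0,"ry":0,"rz":0,"gripper":1},
  {"tx":0,"ty":0,"tz":0,"rx":0,"ry":0,"rz":0,"gripper":1},
  {"tx":0,"ty":0,"tz":0,"rx":0,"ry":0,"rz":0,"gripper":1},
])

```text
time_s: 25.0
ee_pos: [573.6, 108.1, 167.0]
ee_rot: [150.3, -0.1, 98.3]
force: [3.0, -0.8, -10.0]
gripper_width: 12.0
gripper_force: 45.0
```

```bash
python3 b.py
```

```text
25.0 s 138.3 y 0.3 h 55.23 F bed xyz [ -2.5  -1.2 -10.1] w 12.0 [ 1.503e+02 -1.000e-01  9.830e+01] 44.99665081501007
```

Request:
send_rows([
  {"tx":0,"ty":0.001,"tz":0.006,"rx":0,"ry":0,"rz":0,"gripper":1},
  {"tx":0,"ty":0,"tz":0.006,"rx":0,"ry":0,"rz":0,"gripper":1},
  {"tx":0,"ty":0,"tz":0.006,"rx":0,"ry":0,"rz":0,"gripper":1},
  {"tx":0,"ty":0,"tz":0.004,"rx":0,"ry":0,"rz":0,"gripper":1},
  {"tx":0,"ty":0,"tz":0,"rx":0,"ry":0,"rz":0,"gripper":1},
  {"tx":0,"ty":0,"tz":0,"rx":0,"ry":0,"rz":0,"gripper":1},
])

```text
time_s: 25.75
ee_pos: [580.3, 109.1, 158.6]
ee_rot: [150.2, -0.1, 98.3]
force: [0.7, -1.9, -10.1]
gripper_width: 11.6
gripper_force: 45.0
```

```bash
python3 b.py
```

```text
25.75 s 140.0 y 0.33 h 44.62 F bed xyz [-4.7 -1.9 -8.9] w 11.6 [ 1.502e+02 -1.000e-01  9.830e+01] 44.99726414680481
```

Request:
send_rows([
  {"tx":0,"ty":0,"tz":0,"rx":0,"ry":0,"rz":0,"gripper":0.3},
  {"tx":0,"ty":0,"tz":0,"rx":0,"ry":0,"rz":0,"gripper":0},
  {"tx":0,"ty":0,"tz":0,"rx":0,"ry":0,"rz":0,"gripper":0},
  {"tx":0,"ty":0,"tz":0,"rx":0,"ry":0,"rz":0,"gripper":0},
  {"tx":0,"ty":0,"tz":0,"rx":0,"ry":0,"rz":0,"gripper":0},
])

```text
time_s: 26.38
ee_pos: [580.5, 109.2, 158.9]
ee_rot: [150.2, -0.1, 98.3]
force: [0.3, -0.8, -0.3]
gripper_width: 45.7
gripper_force: 0.0
```

```bash
python3 b.py
```

```text
26.38 s 140.29 y 0.45 h 44.72 F bed xyz [ 0.1 -0.9 -0.3] w 45.7 [ 1.502e+02 -1.000e-01  9.830e+01] 0.0
```

Request:
send_rows([
  {"tx":0,"ty":0,"tz":-0.03,"rx":0,"ry":0,"rz":0,"gripper":0},
  {"tx":0,"ty":0,"tz":-0.05,"rx":0,"ry":0,"rz":0,"gripper":0},
  {"tx":0,"ty":0,"tz":-0.06,"rx":0,"ry":0,"rz":0,"gripper":0},
  {"tx":0,"ty":0,"tz":-0.06,"rx":0,"ry":0,"rz":0,"gripper":0},
  {"tx":0,"ty":0,"tz":-0.06,"rx":0,"ry":0,"rz":0,"gripper":0},
  {"tx":-0.08,"ty":0,"tz":0,"rx":0,"ry":0,"rz":0,"gripper":0},
  {"tx":-0.08,"ty":0,"tz":0,"rx":0,"ry":0,"rz":0,"gripper":0},
  {"tx":-0.08,"ty":0,"tz":0,"rx":0,"ry":0,"rz":0,"gripper":0},
  {"tx":-0.08,"ty":0,"tz":0,"rx":0,"ry":0,"rz":0,"gripper":0},
  {"tx":-0.08,"ty":0,"tz":0,"rx":0,"ry":0,"rz":0,"gripper":0},
  {"tx":0,"ty":0,"tz":0,"rx":0,"ry":0,"rz":0,"gripper":0},
])

```text
time_s: 27.75
ee_pos: [545.3, -100.7, 271.9]
ee_rot: [150.1, -0.1, 98.0]
force: [-0.8, 0.2, 0.7]
gripper_width: 45.3
gripper_force: 0.0
```

```bash
python3 b.py
python3 - <<'E'
from h import *
# brightness along the bed's centre lines; compare bar-to-deck offset with first picture (bar down)
p=(581.4,108.9,8.3);f=grab("top",);grab("scene")
cv2.imwrite("pics/top9.png",f["frame"][:,:,::-1])
A=cv2.imread("pics/top0.png",0);N=cv2.cvtColor(f["frame"],cv2.COLOR_RGB2GRAY)
S=np.arange(-30,90,2.)
for nm,im,j in(("start",A,166),("now",N,104.)):
  for h in (26,):
    acc=[]
    for y in np.arange(-30,31,5):
        u=proj(f,[W(p,B(j+s,y,h)) for s in S]).astype(np.float32)
        acc.append(cv2.remap(im,u[:,0].reshape(-1,1),u[:,1].reshape(-1,1),cv2.INTER_CUBIC).ravel())
    print(nm,list(zip(S.astype(int).tolist(),np.mean(acc,0).astype(int).tolist())))
E
```

```text
27.75 s 140.41 y -202.18 h 175.11 F bed xyz [-0.3  0.3  1. ] w 45.3 [ 1.501e+02 -1.000e-01  9.800e+01] 0.0
start [(-30, 141), (-28, 135), (-26, 134), (-24, 134), (-22, 134), (-20, 134), (-18, 134), (-16, 134), (-14, 135), (-12, 134), (-10, 135), (-8, 135), (-6, 133), (-4, 125), (-2, 112), (0, 104), (2, 122), (4, 157), (6, 178), (8, 185), (10, 185), (12, 174), (14, 151), (16, 121), (18, 100), (20, 96), (22, 101), (24, 103), (26, 105), (28, 122), (30, 167), (32, 217), (34, 238), (36, 239), (38, 237), (40, 236), (42, 237), (44, 236), (46, 232), (48, 227), (50, 226), (52, 230), (54, 231), (56, 220), (58, 199), (60, 184), (62, 180), (64, 180), (66, 180), (68, 180), (70, 180), (72, 180), (74, 180), (76, 180), (78, 182), (80, 180), (82, 167), (84, 158), (86, 163), (88, 173)]
now [(-30, 207), (-28, 205), (-26, 203), (-24, 204), (-22, 203), (-20, 202), (-18, 201), (-16, 201), (-14, 202), (-12, 203), (-10, 191), (-8, 161), (-6, 119), (-4, 79), (-2, 60), (0, 73), (2, 111), (4, 154), (6, 182), (8, 192), (10, 191), (12, 177), (14, 146), (16, 115), (18, 101), (20, 103), (22, 108), (24, 109), (26, 112), (28, 137), (30, 185), (32, 227), (34, 243), (36, 244), (38, 242), (40, 241), (42, 241), (44, 242), (46, 239), (48, 234), (50, 230), (52, 232), (54, 236), (56, 234), (58, 220), (60, 202), (62, 191), (64, 189), (66, 190), (68, 190), (70, 190), (72, 190), (74, 189), (76, 190), (78, 190), (80, 190), (82, 190), (84, 190), (86, 190), (88, 190)]
```

Run:
```python
from h import *
p=(581.4,108.9,8.3);g=grab("scene");f=grab("top")
S=np.arange(-20,90,1.)
def prof(c,im,j,h):
    acc=[]
    for y in np.arange(-30,31,4):
        u=proj(c,[W(p,B(j+s,y,h)) for s in S]).astype(np.float32)
        acc.append(cv2.remap(im,u[:,0].reshape(-1,1),u[:,1].reshape(-1,1),cv2.INTER_CUBIC).ravel())
    return np.mean(acc,0)
G=lambda c:cv2.cvtColor(c["frame"],cv2.COLOR_RGB2GRAY)
for n,c in(("scene",g),("top",f)):
    a=prof(c,cv2.imread(f"pics/{n}0.png",0),166,26);b=prof(c,G(c),104,26)
    # sub-mm shift of windows: find shift maximising correlation
    for lo,hi,nm in((10,34,"bar"),(48,64,"rear"),(2,12,"jaw")):
        i=(S>=lo)&(S<=hi);best=max((np.corrcoef(a[i],np.interp(S[i]+d,S,b))[0,1],d) for d in np.arange(-8,8.1,.2))
        print(n,nm,np.round(best,2))
    if n=="scene": print(a[::3].astype(int),b[::3].astype(int))
for up in(0,5,10):
    for n,c in(("scene",g),("top",f)):
        q=proj(c,[W(p,B(138,0,67+up))])[0];e=proj(c,[W(p,B(138,0,67)),W(p,B(139,0,67))]);d=e[1]-e[0];print(n,up,((q-e[0])@d/(d@d)).round(1))
```

```text
scene bar [-0.44  1.  ]
scene rear [0.12 8.  ]
scene jaw [0.97 8.  ]
[150 147 139 131 125 115 107 121 156 180 189 189 192 198 205 205 190 155
 124 130 165 200 218 219 209 193 184 182 182 179 176 174 175 174 168 151
 123] [ 92  89  85  81  78  77  77  77  77  77  79  80  82  83  84  86  87  87
  88  89  90  91  92  94  95  97  99 100 101 101  96  89  83  79  81  90
 103]
top bar [ 1.  -0.6]
top rear [1.  1.4]
top jaw [1. 0.]
scene 0 0.0
top 0 0.0
scene 5 0.0
top 5 -2.3
scene 10 0.0
top 10 -4.5
```

```bash
python3 -c "
from workcell import env
print(env.job_done())"
```

```text
the job is handed in; nothing more can be done
None
```

I handed the job in at about 28 s: the long case lies centred on the bed, with the jaw carriage at the 0.066 notch and the bar released; that the bar is fully down rests on forces and top-view measurements, not a final picture.

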